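Find the left-hand gas cap by feel and loosen it

TASK

One of the two look-alike wing caps on the worktop closes the gas outlet and has a left-hand thread; the other closes the water outlet and has an ordinary one. Find the gas cap by gently trying the caps by hand (before you undo it, make sure that it holds firm anticlockwise), then loosen it clockwise by a good half turn and let go. Overstrain neither fitting, leave the water cap tight, undoing it by no more than a slight nudge while you try it, and do not shift the salt shaker, mug or candle.

Things in the scene. Friction and masses are not known exactly. Their poses are not given: they have to be found in the camera images.
- turret_1: outlet turret 1 of two that look exactly alike, fixed to the worktop: chrome column 33 mm across on a flange 72 mm across, 139 mm tall with cap; a hose tail at 45 mm height sticks out 56 mm along +x. Origin: on the axis at the worktop, z up. Which one is gas is not marked, nor told by its place. Keep clear of the microwave behind (front and handle from x = 0.57, y from -0.36 to 0.11)
- wing_1 (a point): top centre of the black wing of cap 1, on the turning axis, 139 mm above the worktop when tight. The wing is an upright bar 48 mm long (this point's x), 12 mm thick (its y), 30 mm high, on a brass skirt 43 mm across whose top is 29 mm below this point; a white dot marks the +x end. The point turns with the cap
- cap_1 (a joint): turning of cap 1 on its stem's thread, rad: 0 = tight on its seat (as at the start), positive = anticlockwise seen from above. It leaves the seat in one direction only, to a retainer at 6.4 rad (never comes off), rising 0.5 mm per rad. Thread drag about 0.3 N m either way while turning (0.2 left when it stops); against the seat it cannot turn on the stem
- stem_1 (a joint): elastic twist of stem 1 in its rubber bush, rad, positive = anticlockwise from above: 0 at rest, 6 N m per rad, so the drag of a turning cap twists it 0.05 rad. The cap turns along with it. Beyond 0.9 N m (0.15 rad) the fitting is overstrained
- turret_2: outlet turret 2 of two that look exactly alike, fixed to the worktop: chrome column 33 mm across on a flange 72 mm across, 139 mm tall with cap; a hose tail at 45 mm height sticks out 56 mm along +x. Origin: on the axis at the worktop, z up. Which one is gas is not marked, nor told by its place. Keep clear of the microwave behind (front and handle from x = 0.57, y from -0.36 to 0.11)
- wing_2 (a point): top centre of the black wing of cap 2, on the turning axis, 139 mm above the worktop when tight. The wing is an upright bar 48 mm long (this point's x), 12 mm thick (its y), 30 mm high, on a brass skirt 43 mm across whose top is 29 mm below this point; a white dot marks the +x end. The point turns with the cap
- cap_2 (a joint): turning of cap 2 on its stem's thread, rad: 0 = tight on its seat (as at the start), positive = anticlockwise seen from above. It leaves the seat in one direction only, to a retainer at 6.4 rad (never comes off), rising 0.5 mm per rad. Thread drag about 0.3 N m either way while turning (0.2 left when it stops); against the seat it cannot turn on the stem
- stem_2 (a joint): elastic twist of stem 2 in its rubber bush, rad, positive = anticlockwise from above: 0 at rest, 6 N m per rad, so the drag of a turning cap twists it 0.05 rad. The cap turns along with it. Beyond 0.9 N m (0.15 rad) the fitting is overstrained
- salt_shaker: glass salt shaker with grey top, 44 mm across, 90 mm tall, loose, near the turrets and lower than their caps; origin under its centre
- mug: white mug, 92 mm across, 127 mm with handle, 95 mm tall, loose, behind left; origin under its centre
- candle: pale green candle in a clear glass, 76 mm across, 90 mm tall, loose, on the right; origin under its centre
There are look-alikes about, which are no part of the job. What is shaped like the turret_2 but turquoise is not meant.

How it is judged (in metres and radians):
On the way, in this order (a step that is already met when the one before it is completed fails the run):
1. a cap is tried anticlockwise and holds firm on its seat (over 0.065 rad, 0.39 N m, of stem twist) (((value of joint stem_1 above 0.065 rad and value of joint cap_1 between -0.08 and 0.08 rad) or (value of joint stem_2 above 0.065 rad and value of joint cap_2 between -0.08 and 0.08 rad))), for 0.1 s.
2. a cap gives clockwise: it is off its seat by more than 0.3 rad (value of joint any of cap_1, cap_2 below -0.3 rad), for 0.1 s.
3. it is loosened clockwise by half a turn (value of joint any of cap_1, cap_2 below -3 rad), for 0.2 s.
At the end, for the whole second after the job is handed in: The gas cap (the one with the left-hand thread) has been turned clockwise off its seat by 3.0 to 6.0 rad, the water cap is tight on its seat to within 0.12 rad, and both are let go ((value of joint cap_1 between -6 and -3 rad or value of joint cap_2 between -6 and -3 rad) and value of joint each of cap_1, cap_2 below 0.12 rad); the robot touches nothing.
It fails at once if a fitting is overstrained (more than 0.9 N m, 0.15 rad of stem twist, either way) (value of joint any of stem_1, stem_2 above 0.15 rad or value of joint any of stem_1, stem_2 below -0.15 rad).
It fails at once if the water cap is undone (a cap is turned anticlockwise by more than 0.5 rad) (value of joint any of cap_1, cap_2 above 0.5 rad).
It fails at once if salt shaker, mug or candle is moved more than 20 mm (distance of any of salt_shaker, mug, candle from where it was at the start of the episode above 0.02 m).
It also fails if it takes over 72 s, if anything falls off the work surface, if the arm or the gripper's body presses on something with over 40 N, if the wrist force passes 120 N, or if a joint passes its speed limit or range.

ROBOT

A 6-joint arm with a two-finger parallel gripper is mounted at the origin on a cart in front of the work surface, level with it; the furniture and walls round the work are solid. World frame = base frame: x ahead of the robot, y to its left, z up, the work surface at z = 0. Lengths are in m, angles in degrees, forces in N, time in s.
With the tool pointing down it reaches from about 0.225 to 0.875 m from the base axis. Payload 3.4 kg.
Tool frame: the origin (TCP) lies at the very end of the fingers, on their centre line; the grasp point (between the pads) lies 19 mm behind it; z points along the fingers, y is the line along which they close (so a half turn about z gives the same grasp; the last joint's range is limited). The gripper opens to 85 mm and grips with 20 to 120 N. Pads are 22 mm wide; open, the fingers measure 114 mm over their backs; the gripper's body (76 mm by 85 mm) begins 54 mm behind the grasp point. The pads swing forward as they close: fully open they stand 13 mm farther back than shut.
Start: joints at [59.301, 15.808, 86.224, -0, 77.962, -6.933], TCP at [0.232, 0.526, 0.208] pointing down, gripper open.
Joint ranges: [-165.64, 165.64], [-43.16, 119.46], [12.63, 154.43], [-67.54, 247.53], [6.08, 155.33], [-154.97, 154.97]. Speed limits (degrees/s): [147.25, 147.25, 180, 180, 180, 180].

INTERFACE

Orientations are given as [roll, pitch, yaw] about the fixed x, y, z axes, in that order (R = Rz(yaw) Ry(pitch) Rx(roll)).
In Python, from rig import robot gives the robot as it stands. The module is installed in compiled form; this text tells all that it offers. Calls block until the motion is done:
- robot.move_ptp(position, orientation): joint-space move of the TCP to a pose.
- robot.move_linear(position, attitude=None, max_speed=0.15): straight line of the TCP; attitude=None keeps the orientation; max_speed is the mean speed in m/s.
- robot.set_joints(angles): joint-space move.
- robot.open_gripper() and robot.clamp(force=None): open the fingers fully, or close them until they stop; force is the grip in N (None keeps the last).
- robot.hold(seconds).
- robot.inverse_kinematics(position, orientation): joint angles nearest the present ones, or None.
- robot.get_obs(): the state.
- robot.get_image(name): name is "side" or "top" or "wrist"; returns the picture (400x640x3 uint8, red, green, blue); there is no depth.
- robot.calibration(name): a dict with "fx", "fy", "cx", "cy" (pixels), "dist" ([k1, k2, p1, p2, k3] as OpenCV has them; the pictures are not rectified), "R" (3x3) and "t" (3): a world point X has camera coordinates R X + t. Camera axes: x right, y down, z forward; pixel columns grow to the right and rows downward; lengths in m; the calibration is good to about 2 mm. A picture is of the moment at which its call begins: read the wrist's pose just before it. calibration takes no time and is no camera call; for the wrist camera it gives the pose at the moment of the call.
A pose or a line that the arm cannot do raises robot.MotionError and nothing moves.
- robot.sign_off(): hands the job in; it is judged then, once.
The state is a dict: "t": time; "joints": joint angles; "joint_vel": joint speeds; "tau": joint torques, N m; "ee_pos": TCP position; "tool_rot": TCP orientation; "wrist_force": force on the tool from outside, world axes, zero at the start; "ft_torque": the same for the moment, N m; "gripper_width": finger opening in m; "grasp_force": force on a finger pad.
Only numpy, scipy, OpenCV 4.12 (cv2) and the standard library are available. Lean on these libraries where they do the work, as an engineer would, in place of code of your own. Each camera call takes 0.05 s, during which the arm holds its last target. There are 200 camera calls.

## Working session

There is one attempt and no reset: what is moved stays moved. The work goes in short steps, each a Python script; the robot and the scene stay as the last script left them, time stands still between calls to the robot, and variables do not carry over. Pictures are saved under pics/ and viewed, at most 10 in all, crops included, and the job is handed in when it is done.

```bash
mkdir -p pics; python3 - <<'E'
from rig import robot
import cv2
o=robot.get_obs(); print({k:(v if not hasattr(v,'round') else v) for k,v in o.items()})
for n in("top","side"):
    c=robot.calibration(n); print(n,c)
    cv2.imwrite(f"pics/{n}0.png",robot.get_image(n)[:,:,::-1])
E
```

```text
{'t': 0.0, 'joints': array([ 5.92998604e+01,  1.58500461e+01,  8.62947576e+01, -3.03016775e-03,
        7.79605716e+01, -6.93497763e+00]), 'joint_vel': array([ 0.1505699 ,  0.01743967,  0.15522322, -0.09889981,  0.10571131,
       -0.02072456]), 'tau': array([-1.33890262e-03, -4.16776371e+01, -2.45799816e+01, -2.56282556e-04,
        1.14843503e-02,  1.53212994e-05]), 'ee_pos': array([0.23147629, 0.52574222, 0.20711882]), 'tool_rot': array([-1.79895038e+02, -9.78262893e-03,  1.56235464e+02]), 'wrist_force': array([ 0.30182597,  0.54740555, -0.4181958 ]), 'ft_torque': array([-0.01456059, -0.00762996,  0.06433023]), 'grasp_force': 0.0, 'gripper_width': 0.08551458328140428}
top {'fx': 488.1448192087603, 'fy': 488.1448192087603, 'cx': 327.1626215483693, 'cy': 207.52014643265142, 'dist': array([-0.03678757,  0.        ,  0.        ,  0.        ,  0.        ]), 'R': array([[ 0.00912428, -0.99970109,  0.02268194],
       [-0.994162  , -0.01150782, -0.1072823 ],
       [ 0.10751126, -0.02157065, -0.99396984]]), 't': array([0.0900027 , 0.55021798, 1.35287354])}
side {'fx': 431.1031248711795, 'fy': 431.1031248711795, 'cx': 322.8117773224645, 'cy': 196.04988498125076, 'dist': array([-0.01791247,  0.        ,  0.        ,  0.        ,  0.        ]), 'R': array([[-0.99875564,  0.04519568, -0.0210835 ],
       [ 0.04464312,  0.62178782, -0.78191234],
       [-0.0222296 , -0.78188059, -0.62303177]]), 't': array([ 0.54694797, -0.03020766,  1.2057398 ])}
```

View pics/top0.png

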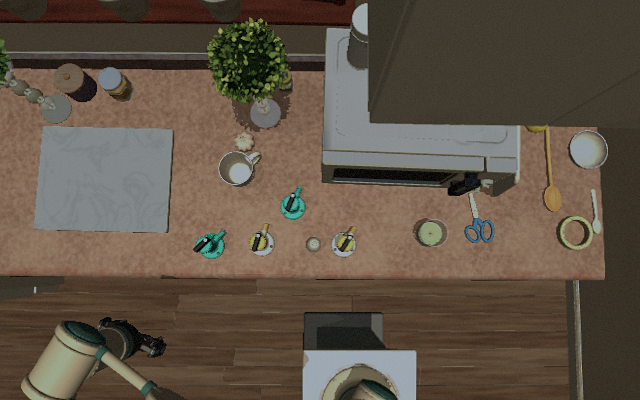

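View pics/side0.png

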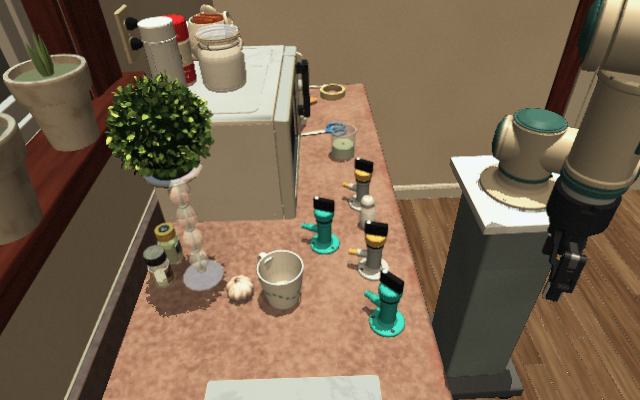

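The top picture shows the chrome turrets near (259,243) and (345,242), with the shaker between them at (314,244). The turquoise decoys are at (210,244) and (293,205), the mug at (238,168) and the candle at (431,233). In the side picture the real caps are at (375,235) and (363,168).

```bash
cat > h.py <<'E'
import numpy as np, cv2
from rig import robot
def ray(c,uv):
    K=np.array([[c['fx'],0,c['cx']],[0,c['fy'],c['cy']],[0,0,1]])
    p=cv2.undistortPoints(np.array([[uv]],float),K,c['dist'])[0,0]
    R=np.array(c['R']);t=np.array(c['t'])
    return -R.T@t, R.T@np.array([p[0],p[1],1])
def onplane(c,uv,z):
    o,d=ray(c,uv); return o+d*(z-o[2])/d[2]
def proj(c,X):
    K=np.array([[c['fx'],0,c['cx']],[0,c['fy'],c['cy']],[0,0,1]])
    return cv2.projectPoints(np.array([X],float),cv2.Rodrigues(np.array(c['R']))[0],np.array(c['t']),K,c['dist'])[0][0,0]
E
python3 - <<'E'
from h import *
im=cv2.imread("pics/top0.png"); s=cv2.imread("pics/side0.png")
a=cv2.resize(im[220:265,230:370],None,fx=5.5,fy=5.5,interpolation=cv2.INTER_CUBIC)
b=cv2.resize(s[150:285,330:410],None,fx=2.5,fy=2.5,interpolation=cv2.INTER_CUBIC)
out=np.zeros((a.shape[0]+b.shape[0],a.shape[1],3),np.uint8); out[:a.shape[0]]=a; out[a.shape[0]:,:b.shape[1]]=b
cv2.imwrite("pics/crop0.png",out)
c=robot.calibration("top")
for uv in[(262,237),(347,238)]: print(onplane(c,uv,.139))
for uv in[(293,200),(210,243)]: print(onplane(c,uv,.139))
print(onplane(c,(314,244),.09),onplane(c,(431,233),.09))
E
```

```text
[0.45887698 0.26552812 0.139     ]
[0.45857398 0.04601588 0.139     ]
[0.55597275 0.18721281 0.139     ]
[0.44196603 0.39889821 0.139     ]
[0.44384731 0.1314191  0.09      ] [ 0.4765184  -0.18465787  0.09      ]
```

View pics/crop0.png

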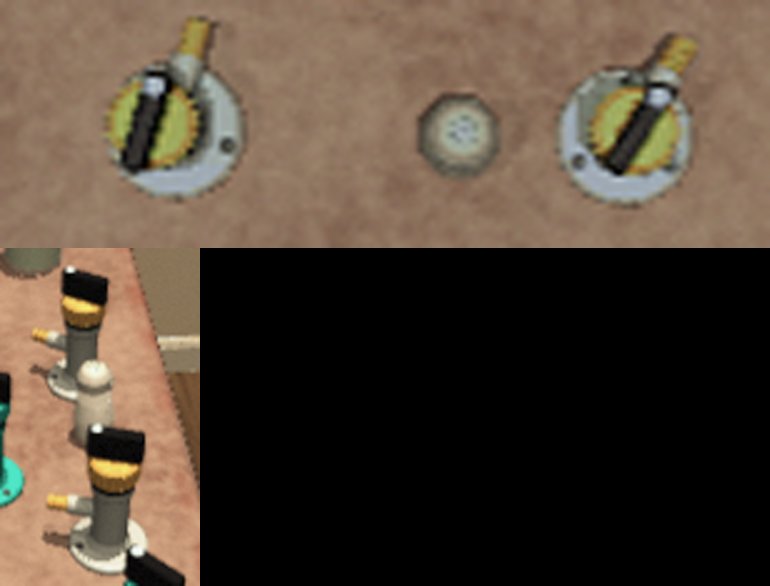

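Both wing ends can be seen. The white dot of the left cap is at about (258,235) and that of the right cap at about (349.5,237). That gives wing yaws of about -15° and -32°. Next I go above the left cap and look from close by.

```bash
python3 - <<'E'
from h import *
c=robot.calibration("top")
f=lambda x,y:((x+.5)/5.5-.5+230,(y+.5)/5.5-.5+220)
for n,d,e in(("A",(155,85),(133,165)),("B",(660,95),(617,165))):
    P=onplane(c,f(*d),.139);Q=onplane(c,f(*e),.139)
    print(n,(P+Q)/2,np.linalg.norm(P-Q),np.degrees(np.arctan2(*(P-Q)[1::-1])))
for p,y in(((.447,.28),-15),((.444,.048),-32)):
    for k in(0,180,-180):
        j=robot.inverse_kinematics([*p,.115],[180,0,y+k]); print(y+k,None if j is None else np.round(j,1))
robot.move_ptp([.447,.28,.27],[180,0,-15+180])
o=robot.get_obs();c=robot.calibration("wrist");im=robot.get_image("wrist")
print(o['t'],o['ee_pos'],o['tool_rot'],o['joints']); C=-np.array(c['R']).T@c['t'];print(C,c['fx'],proj(c,[.447,.28,.139]))
cv2.imwrite("pics/w1.png",im[:,:,::-1])
E
```

```text
A [0.44503789 0.28123184 0.139     ] 0.03868136987201697 -14.051471411268826
B [0.44506076 0.0493447  0.139     ] 0.03865337667751407 -31.26441894290727
-15 [ 24.5  15.8 100.4  -0.   63.8 129.5]
165 [ 24.5  15.8 100.4   0.   63.8 -50.5]
-195 [ 24.5  15.8 100.4   0.   63.8 -50.5]
-32 [ -2.8   9.2 109.5  -0.   61.2 119.2]
148 [ -2.8   9.2 109.5   0.   61.2 -60.8]
-212 [ -2.8   9.2 109.5   0.   61.2 -60.8]
1.3583 [0.44642993 0.28068673 0.26973151] [ 1.79981656e+02 -5.39202873e-02  1.65032168e+02] [ 2.45607888e+01  9.99378870e+00  8.53581434e+01  4.86772927e-02
  8.46779834e+01 -5.04758986e+01]
[0.36907128 0.30134574 0.43544643] 276.63457558318476 [317.72835718 189.23643089]
```

View pics/w1.png

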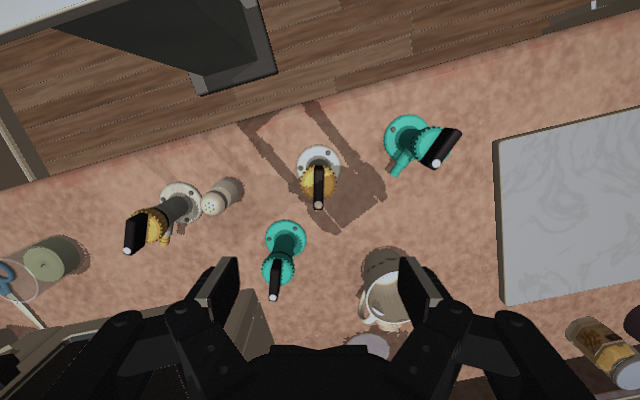

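The wrist picture shows the left cap's wing upright from (318,166) to (318,208), with the dot at the lower end. It lies along the tool x axis and is close to the predicted (318,189). I measure it with masks.

```bash
cat >> h.py <<'E'
def wing(im,c,guess,yaw,z=.139):
    """rectified patch in wing plane: rows along wing x (1 px=.25mm), cols along wing y"""
    y=np.radians(yaw); ex=np.array([np.cos(y),np.sin(y),0]); ey=np.array([-ex[1],ex[0],0])
    g=np.array([*guess,z]); n=np.arange(-160,161)*.00025
    P=g+n[:,None,None]*ex+n[None,:,None]*ey
    K=np.array([[c['fx'],0,c['cx']],[0,c['fy'],c['cy']],[0,0,1]])
    uv=cv2.projectPoints(P.reshape(-1,3),cv2.Rodrigues(np.array(c['R']))[0],np.array(c['t']),K,c['dist'])[0].reshape(321,321,2).astype(np.float32)
    return cv2.remap(im,uv[...,0],uv[...,1],cv2.INTER_CUBIC)
E
python3 - <<'E'
from h import *
c=robot.calibration("wrist");im=cv2.imread("pics/w1.png")
p=wing(im,c,(.446,.281),-15)
hsv=cv2.cvtColor(p,cv2.COLOR_BGR2HSV)
m=((p.max(2)<55)).astype(np.uint8)
n,l,s,ce=cv2.connectedComponentsWithStats(m); i=l[160,160] or 1+np.argmax(s[1:,4]); print(s[i],ce[i])
b=l==i
for r in range(60,280,15):
    q=np.where(b[r])[0]; print((r-160)*.25,(q.min()-160)*.25 if len(q) else None,(q.max()-160)*.25 if len(q) else None)
w=(p.min(2)>150)&(hsv[...,1]<60)
n,l,s,ce=cv2.connectedComponentsWithStats(w.astype(np.uint8)); 
for k in range(1,n): 
    if s[k,4]>60: print("white",s[k]*.25,(ce[k]-160)*.25)
cv2.imwrite("pics/r1.png",p)
E
```

```text
[ 135   51   48  209 7190] [159.33783032 144.72517385]
-25.0 -4.0 4.25
-21.25 -4.75 5.25
-17.5 -5.0 5.25
-13.75 -5.0 5.5
-10.0 -5.0 5.0
-6.25 -5.0 5.0
-2.5 -5.25 5.25
1.25 -5.25 4.75
5.0 -5.5 4.75
8.75 -5.5 5.0
12.5 -6.0 5.0
16.25 -6.25 5.0
20.0 -6.25 -5.5
23.75 -5.25 4.25
27.5 None None
white [  16.75    0.     46.25   26.25 1596.75] [ -3.47107406 -32.10286519]
```

View pics/r1.png

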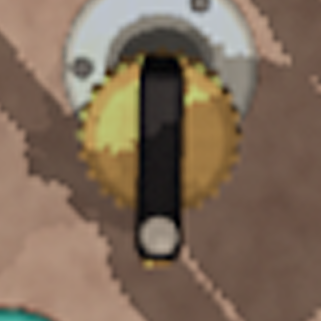

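The wing centre is at about (0.4467, 0.2806), yaw -15.8°, and the visible bar is about 49 mm long, which fits the stated 48 mm. Now I grip it gently and try it anticlockwise in small steps, watching the torque.

```bash
cat >> h.py <<'E'
def tz(n=6):
    v=[]
    for _ in range(n):
        robot.hold(.03); o=robot.get_obs(); v.append([*o['wrist_force'],*o['ft_torque']])
    return np.mean(v,0),o
def show(tag,base):
    v,o=tz(); v=v-base; print(tag,'t %.1f F %s Tz %.3f j6 %.2f yaw %.2f w %.1fmm g %.0f'%(o['t'],v[:3].round(1),v[5],o['joints'][5],o['tool_rot'][2],o['gripper_width']*1e3,o['grasp_force'])); return v[5],o
def grab(x,y,yaw,force=30):
    robot.move_ptp([x,y,.20],[180,0,yaw]); robot.hold(.2); base,_=tz(8)
    robot.move_linear([x,y,.114],max_speed=.08); show('down',base)
    robot.clamp(force); robot.hold(.3); show('clamped',base); return base
def tryccw(base,j0,lim=.5,amax=6.5):
    a=0;log=[]
    while a<amax:
        a+=.75; j=j0.copy(); j[5]-=a; robot.set_joints(j); robot.hold(.1); T,o=show('ccw %.2f'%a,base)
        if abs(T)>lim: break
    return a
E
python3 - <<'E'
from h import *
base=grab(.4467,.2806,164.3); np.save('base.npy',base)
j0=np.array(robot.inverse_kinematics([.4467,.2806,.114],[180,0,164.3])); np.save('j0.npy',j0); print(j0,robot.get_obs()['joints'])
print(tryccw(base,j0))
E
```

```text
down t 3.7 F [0.2 0.3 0. ] Tz -0.017 j6 -49.72 yaw 164.30 w 85.7mm g 0
clamped t 4.9 F [-0.4  0.4  1.2] Tz -0.032 j6 -49.72 yaw 164.30 w 10.2mm g 29
[ 24.57578908  15.86785398 100.42890142   0.          63.7032446
 -49.72421092] [ 2.45744064e+01  1.58658215e+01  1.00424461e+02  3.09057029e-03
  6.37034367e+01 -4.97234220e+01]
ccw 0.75 t 5.4 F [-0.2  0.4  1.6] Tz -0.058 j6 -50.47 yaw 165.05 w 9.9mm g 29
ccw 1.50 t 6.0 F [-0.1  0.6  2. ] Tz -0.118 j6 -51.22 yaw 165.80 w 10.1mm g 30
ccw 2.25 t 6.5 F [-0.1  0.5  2.2] Tz -0.140 j6 -51.97 yaw 166.55 w 9.9mm g 30
ccw 3.00 t 7.1 F [-0.1  0.7  2.5] Tz -0.189 j6 -52.72 yaw 167.30 w 10.0mm g 30
ccw 3.75 t 7.6 F [-0.1  0.5  2.7] Tz -0.207 j6 -53.47 yaw 168.05 w 10.2mm g 30
ccw 4.50 t 8.2 F [0.2 0.9 2.9] Tz -0.234 j6 -54.22 yaw 168.80 w 10.0mm g 30
ccw 5.25 t 8.7 F [-0.1  0.   3. ] Tz -0.283 j6 -54.97 yaw 169.55 w 10.2mm g 30
ccw 6.00 t 9.3 F [0.4 0.3 3.2] Tz -0.314 j6 -55.72 yaw 170.30 w 9.6mm g 30
ccw 6.75 t 9.8 F [0.2 0.1 3.2] Tz -0.301 j6 -56.47 yaw 171.05 w 9.9mm g 31
6.75
```

```bash
python3 - <<'E'
from h import *
base=np.load('base.npy'); j0=np.load('j0.npy'); a=6.75
while a<9.5:
    a+=.75; j=j0.copy(); j[5]-=a; robot.set_joints(j); robot.hold(.1); T,o=show('ccw %.2f'%a,base)
    if abs(T)>.45: break
cv2.imwrite("pics/w2.png",robot.get_image("wrist")[:,:,::-1])
im=cv2.imread("pics/w2.png"); cv2.imwrite("pics/w2c.png",cv2.resize(im[180:400,200:440],None,fx=2.5,fy=2.5,interpolation=cv2.INTER_CUBIC))
c=robot.calibration("wrist"); print(proj(c,[.4467,.2806,.139]))
E
```

```text
ccw 7.50 t 10.4 F [-0.   0.1  3.3] Tz -0.307 j6 -57.23 yaw 171.80 w 9.6mm g 31
ccw 8.25 t 10.9 F [-0.2  0.1  3.6] Tz -0.317 j6 -57.97 yaw 172.55 w 9.8mm g 31
ccw 9.00 t 11.5 F [ 0.3 -0.1  3.6] Tz -0.280 j6 -58.72 yaw 173.30 w 10.2mm g 31
ccw 9.75 t 12.0 F [ 0.  -0.4  3.8] Tz -0.313 j6 -59.47 yaw 174.05 w 10.1mm g 31
[318.38896022 259.5037388 ]
```

View pics/w2c.png

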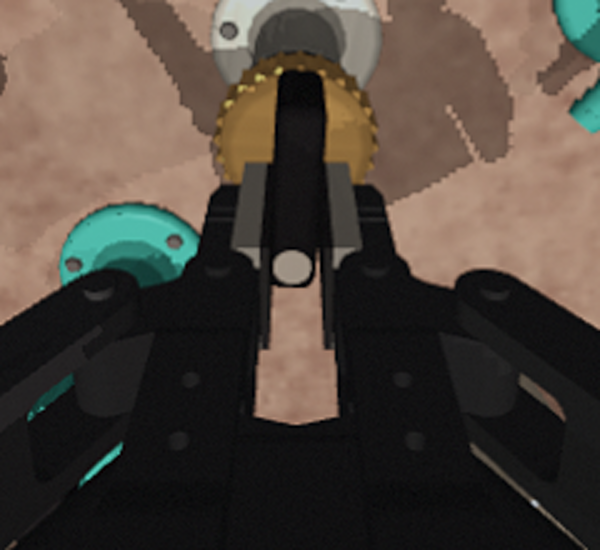

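The crop shows the wing between the pads from about (320,210) to the dot at (317,287) in full-image pixels. The torque has levelled off at the 0.3 N m of thread drag. I check that the wing really turned, as opposed to the grip slipping.

```bash
python3 - <<'E'
from h import *
c=robot.calibration("wrist")
g=lambda x,y:((x+.5)/2.5-.5+200,(y+.5)/2.5-.5+180)
im=cv2.imread("pics/w2.png")
d=onplane(c,g(293,267),.139)
for yaw in(-6,):
    p=wing(im,c,(.4467,.2806),yaw); m=(p.max(2)<50)
    C=[]
    for r in range(60,160,6):
        q=np.where(m[r,120:200])[0]
        if len(q): C.append([(r-160)*.25,((q.min()+q.max())/2-40)*.25,(q.max()-q.min())*.25])
    print(np.array(C).round(2).tolist())
    P=np.array([onplane(c,g(300.5,y),.139) for y in(85,)])[0]
    print(d,P,np.degrees(np.arctan2(*(d-P)[1::-1])))
    cv2.imwrite("pics/r2.png",p)
E
```

```text
[[-25.0, 0.75, 10.0], [-23.5, 0.88, 10.25], [-22.0, 0.75, 10.5], [-20.5, 0.88, 10.75], [-19.0, 0.62, 10.75], [-17.5, 0.62, 10.75], [-16.0, 0.62, 10.75], [-14.5, 0.62, 10.75], [-13.0, 0.38, 10.75], [-11.5, 0.38, 10.75], [-10.0, 0.25, 11.0], [-8.5, -0.12, 13.25], [-7.0, -0.12, 13.75], [-5.5, 0.0, 14.0], [-4.0, -0.12, 14.25], [-2.5, -0.12, 14.25], [-1.0, -0.12, 14.75]]
[0.46465807 0.27783893 0.139     ] [0.41890443 0.28431836 0.139     ] -8.060375832436735
```

The wing turned about 7.5° (0.13 rad), while the stem accounts for only 0.05. So the left cap came off its seat anticlockwise by about 0.08 rad, and it is the water cap. I turn it gently back onto its seat, let go, and go to look at the right cap.

```bash
python3 - <<'E'
from h import *
base=np.load('base.npy'); j0=np.load('j0.npy'); a=9.75
while a>-6:
    a-=1.25; j=j0.copy(); j[5]-=a; robot.set_joints(j); robot.hold(.08); T,o=show('%.2f'%a,base)
    if T>.4: break
j=j0.copy(); robot.set_joints(j); show('relaxed',base)
robot.open_gripper(); robot.move_linear([.4467,.2806,.25],max_speed=.15)
cA=robot.calibration("wrist");imA=robot.get_image("wrist")[:,:,::-1].copy()
robot.move_ptp([.442,.0495,.27],[180,0,149])
o=robot.get_obs();c=robot.calibration("wrist");im=robot.get_image("wrist")[:,:,::-1].copy(); print(o['t'],o['ee_pos'],o['joints'][5])
a=wing(imA,cA,(.4467,.2806),-15.8); b=wing(im,c,(.445,.0493),-31.3)
for n,p in(('A',a),('B',b)):
    m=p.max(2)<55; m[:, :110]=0; m[:,210:]=0
    print(n,[((r-160)*.25,round(((q:=np.where(m[r])[0]).min()-160)*.25,2),round((q.max()-160)*.25,2)) for r in range(90,280,14) if m[r].any()])
cv2.imwrite("pics/r3.png",np.hstack([a,b]))
E
```

```text
8.50 t 12.6 F [-0.1 -0.1  4.3] Tz -0.229 j6 -58.23 yaw 172.81 w 10.2mm g 30
7.25 t 13.1 F [ 0.  -0.3  4.3] Tz -0.191 j6 -56.98 yaw 171.56 w 10.4mm g 30
6.00 t 13.7 F [-0.3 -0.   4.5] Tz -0.101 j6 -55.73 yaw 170.31 w 9.8mm g 30
4.75 t 14.2 F [-0.1  0.2  3.9] Tz -0.075 j6 -54.48 yaw 169.06 w 10.1mm g 30
3.50 t 14.7 F [-0.   0.1  3.7] Tz 0.004 j6 -53.23 yaw 167.81 w 9.9mm g 30
2.25 t 15.3 F [0.1 0.3 3.9] Tz 0.066 j6 -51.98 yaw 166.56 w 9.4mm g 30
1.00 t 15.8 F [-0.   0.1  3.9] Tz 0.139 j6 -50.73 yaw 165.30 w 10.0mm g 30
-0.25 t 16.3 F [-0.   0.4  3.9] Tz 0.183 j6 -49.48 yaw 164.06 w 10.0mm g 30
-1.50 t 16.9 F [-0.   0.4  4.2] Tz 0.249 j6 -48.23 yaw 162.81 w 9.8mm g 30
-2.75 t 17.4 F [0.1 0.7 3.9] Tz 0.255 j6 -46.98 yaw 161.56 w 10.2mm g 31
-4.00 t 17.9 F [-0.1  1.1  4. ] Tz 0.277 j6 -45.73 yaw 160.31 w 9.9mm g 30
-5.25 t 18.5 F [0.4 1.  3.8] Tz 0.261 j6 -44.48 yaw 159.05 w 9.8mm g 30
-6.50 t 19.0 F [0.1 1.6 3.5] Tz 0.288 j6 -43.23 yaw 157.81 w 10.0mm g 31
relaxed t 19.4 F [0.3 1.1 3.8] Tz -0.021 j6 -49.64 yaw 164.21 w 10.0mm g 30
22.2 [0.44212155 0.05018379 0.26973663] -61.5737181221891
[... 406 characters left out ...]
0, np.float64(-5.5), np.float64(5.5)), (17.5, np.float64(5.5), np.float64(5.5)), (21.0, np.float64(-5.5), np.float64(5.0))]
B [(-17.5, np.float64(-5.5), np.float64(4.0)), (-14.0, np.float64(-6.0), np.float64(4.0)), (-10.5, np.float64(-6.25), np.float64(4.25)), (-7.0, np.float64(-6.25), np.float64(4.0)), (-3.5, np.float64(-6.25), np.float64(4.0)), (0.0, np.float64(-6.25), np.float64(4.0)), (3.5, np.float64(-6.25), np.float64(4.25)), (7.0, np.float64(-6.25), np.float64(4.25)), (10.5, np.float64(-6.5), np.float64(4.0)), (14.0, np.float64(-6.25), np.float64(4.5)), (17.5, np.float64(-6.5), np.float64(-6.0)), (21.0, np.float64(-6.25), np.float64(4.75)), (24.5, np.float64(-4.75), np.float64(3.75))]
```

View pics/r3.png

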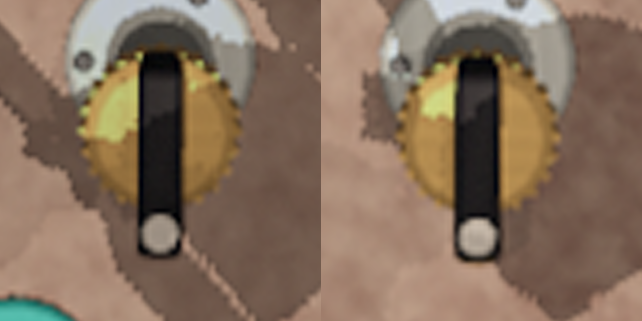

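The left cap is back at its starting yaw, within about 0.3°. The right wing is centred at about (0.445, 0.048), yaw -31.3°, with its dot at the far end. I now try it anticlockwise with a slightly firmer grip.

```bash
python3 - <<'E'
from h import *
base=grab(.445,.048,148.7,40); np.save('base.npy',base)
j0=np.array(robot.inverse_kinematics([.445,.048,.114],[180,0,148.7])); np.save('j0.npy',j0)
print(tryccw(base,j0,lim=.5,amax=9.5))
show('held',base)
E
```

```text
down t 24.5 F [0.1 0.  0.1] Tz -0.033 j6 -61.47 yaw 148.70 w 85.3mm g 0
clamped t 25.7 F [-0.   0.5  1.8] Tz -0.030 j6 -61.46 yaw 148.70 w 9.4mm g 39
ccw 0.75 t 26.3 F [-0.1  0.7  2.6] Tz -0.040 j6 -62.21 yaw 149.45 w 9.5mm g 39
ccw 1.50 t 26.8 F [-0.2  0.7  3.3] Tz -0.089 j6 -62.96 yaw 150.20 w 9.4mm g 40
ccw 2.25 t 27.4 F [0.  0.2 3.4] Tz -0.129 j6 -63.71 yaw 150.95 w 9.1mm g 40
ccw 3.00 t 27.9 F [0.3 0.9 3.4] Tz -0.144 j6 -64.46 yaw 151.70 w 9.1mm g 40
ccw 3.75 t 28.5 F [-0.4  1.2  4.1] Tz -0.220 j6 -65.21 yaw 152.45 w 9.2mm g 40
ccw 4.50 t 29.0 F [-0.3  0.9  4.1] Tz -0.228 j6 -65.96 yaw 153.20 w 9.4mm g 40
ccw 5.25 t 29.6 F [0.4 0.3 4.2] Tz -0.267 j6 -66.71 yaw 153.95 w 9.2mm g 41
ccw 6.00 t 30.1 F [-0.1  0.9  4.4] Tz -0.310 j6 -67.46 yaw 154.70 w 9.3mm g 41
ccw 6.75 t 30.7 F [0.2 0.6 4.2] Tz -0.347 j6 -68.21 yaw 155.45 w 9.4mm g 41
ccw 7.50 t 31.2 F [-0.   0.4  4.5] Tz -0.400 j6 -68.96 yaw 156.20 w 9.3mm g 41
ccw 8.25 t 31.8 F [0.2 0.2 4.9] Tz -0.419 j6 -69.71 yaw 156.95 w 9.4mm g 42
ccw 9.00 t 32.3 F [-0.4  0.1  4.8] Tz -0.461 j6 -70.46 yaw 157.70 w 9.4mm g 42
ccw 9.75 t 32.9 F [-0.2 -0.3  5. ] Tz -0.494 j6 -71.21 yaw 158.45 w 9.2mm g 42
9.75
held t 33.1 F [-0.2  0.1  4.9] Tz -0.519 j6 -71.21 yaw 158.45 w 9.5mm g 42
```

The torque rises steadily past 0.3 to 0.52 N m, so the right cap holds firm anticlockwise and is the gas cap. Now I loosen it clockwise, following the thread's rise.

```bash
python3 - <<'E'
from h import *
base=np.load('base.npy'); j0=np.load('j0.npy'); a=-9.75
while a<202:
    a+=5 if a<20 else 12
    j=np.array(robot.inverse_kinematics([.445,.048,.114+.0005*np.radians(max(a,0))],[180,0,148.7])); j[5]=j0[5]+a
    robot.set_joints(j); v,o=tz(3); v=v-base
    print('%.0f t%.1f Tz %.2f F %s w %.1f'%(a,o['t'],v[5],v[:3].round(1),o['gripper_width']*1e3))
    if abs(v[5])>.62 or np.linalg.norm(v[:3])>20: print('STOP');break
E
```

```text
-5 t33.4 Tz -0.23 F [-0.   0.7  4.5] w 9.4
0 t33.8 Tz -0.03 F [0.2 0.9 4.5] w 9.5
5 t34.1 Tz 0.22 F [0.5 0.9 4.2] w 9.3
10 t34.5 Tz 0.24 F [0.4 1.7 3.6] w 9.3
15 t34.8 Tz 0.27 F [1.5 2.7 3. ] w 9.5
20 t35.2 Tz 0.27 F [1.8 2.9 2.7] w 9.4
32 t35.6 Tz 0.26 F [2.9 3.8 2.2] w 9.5
44 t36.0 Tz 0.26 F [3.3 4.7 1.4] w 9.3
56 t36.4 Tz 0.26 F [3.5 4.9 1. ] w 9.7
68 t36.8 Tz 0.24 F [3.8 4.9 0.6] w 9.1
80 t37.3 Tz 0.22 F [ 4.1  4.4 -0.1] w 9.5
92 t37.7 Tz 0.24 F [ 5.4  4.1 -0.2] w 9.2
104 t38.1 Tz 0.22 F [ 5.8  3.5 -0.5] w 9.0
116 t38.5 Tz 0.26 F [ 5.8  3.4 -0.9] w 9.3
128 t38.9 Tz 0.24 F [ 6.6  2.5 -0.9] w 9.3
140 t39.3 Tz 0.23 F [ 6.2  1.6 -1.4] w 9.3
152 t39.8 Tz 0.20 F [ 6.   1.2 -1.3] w 9.0
164 t40.2 Tz 0.23 F [ 6.3  0.4 -1.3] w 9.4
176 t40.6 Tz 0.21 F [ 6.   0.2 -1. ] w 9.5
188 t41.0 Tz 0.21 F [ 5.4 -0.8 -0.9] w 9.3
200 t41.4 Tz 0.26 F [ 5.5 -0.8 -0.3] w 9.2
212 t41.8 Tz 0.23 F [ 4.8 -1.6  0.2] w 9.6
```

```bash
python3 - <<'E'
from h import *
robot.hold(.3); robot.open_gripper(); p=robot.get_obs()['ee_pos']
robot.move_linear([.445,.048,.27],max_speed=.12)
robot.move_ptp([.40,.15,.32],[180,0,150]); robot.hold(.2)
o=robot.get_obs(); print(o['t'],o['wrist_force'],o['gripper_width'])
c=robot.calibration("wrist"); im=robot.get_image("wrist")[:,:,::-1].copy()
a=wing(im,c,(.4467,.2806),-15.8); b=wing(im,c,(.445,.048),148.7-206-180)
cv2.imwrite("pics/r4.png",np.vstack([np.hstack([a,b,np.zeros((321,0,3),np.uint8)])])); cv2.imwrite("pics/w4.png",im)
s=cv2.resize(im,(400,250)); out=np.zeros((571,642,3),np.uint8); out[:321]=np.hstack([a,b]); out[321:,:400]=s; cv2.imwrite("pics/f4.png",out)
E
```

```text
47.4167 [ 0.33878876 -0.67297712  0.49888405] 0.08506723870127597
```

View pics/f4.png

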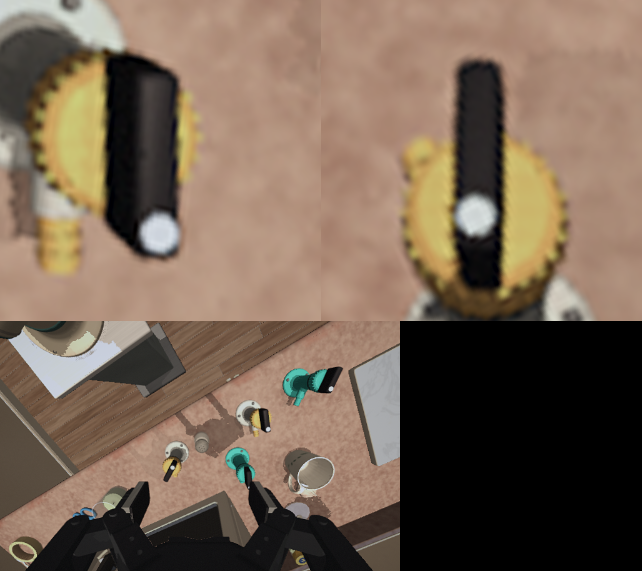

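The last picture shows the left wing at its starting yaw of -15.8°. The right wing is aligned with the predicted yaw, 206° (3.6 rad) clockwise from where it began, and the gripper is clear. Handing in.

```bash
python3 -c "
from rig import robot
print(robot.sign_off())"
```

```text
the job is handed in; nothing more can be done
None
```

I handed the job in: the right-hand cap is the gas cap; it held firm anticlockwise at about 0.5 N m, then I loosened it about 3.6 rad clockwise and let go; the left (water) cap, nudged about 0.08 rad in the trial, is back on its seat; sign-off gave no verdict.

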